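# Vacuum leak test of drill gear housings

## Task

Leak-test the red gear housings on the rubber mat: set a rubber plug from the blue rack fully and upright into the neck of every housing, then switch the isolator on, push the sprung vacuum lever down to its stop and hold it there a moment, let it come back up, and switch the isolator off again, with every housing still plugged. Then take the plugs out and put all three back in the rack, fully down, leaving the housings standing on the mat and everything else on the bench undisturbed.

Things in the scene. Friction and masses are not known exactly. Their poses are not given: they have to be found in the camera images.
- housing1: Red drill gear housing standing on the mat (two or three are present), 80 x 80 mm foot flange, 72 mm round body up to 70 mm, then an open aluminium neck: outside 51 mm, bore 39 mm straight and 35 mm deep, mouth 105 mm above the origin. Origin: centre of the underside, z up. 0.7 kg, loose.
- housing2: Red drill gear housing standing on the mat (two or three are present), 80 x 80 mm foot flange, 72 mm round body up to 70 mm, then an open aluminium neck: outside 51 mm, bore 39 mm straight and 35 mm deep, mouth 105 mm above the origin. Origin: centre of the underside, z up. 0.7 kg, loose.
- housing3: Red drill gear housing standing on the mat (two or three are present), 80 x 80 mm foot flange, 72 mm round body up to 70 mm, then an open aluminium neck: outside 51 mm, bore 39 mm straight and 35 mm deep, mouth 105 mm above the origin. Origin: centre of the underside, z up. 0.7 kg, loose.
- plug1: Tapered black rubber plug (three alike), 76 mm tall; yellow round stem 28 mm thick from 34 to 76 mm above the origin; flange 52 mm wide from 28 to 34 mm; taper 35 mm wide under the flange, 23 mm at the tip. Origin: centre of the tip (lowest point), z up. Fully seated, the origin is 77 mm above a housing's origin, or 12 mm above the rack's. Fits any neck or rack hole.
- plug2: Tapered black rubber plug (three alike), 76 mm tall; yellow round stem 28 mm thick from 34 to 76 mm above the origin; flange 52 mm wide from 28 to 34 mm; taper 35 mm wide under the flange, 23 mm at the tip. Origin: centre of the tip (lowest point), z up. Fully seated, the origin is 77 mm above a housing's origin, or 12 mm above the rack's. Fits any neck or rack hole.
- plug3: Tapered black rubber plug (three alike), 76 mm tall; yellow round stem 28 mm thick from 34 to 76 mm above the origin; flange 52 mm wide from 28 to 34 mm; taper 35 mm wide under the flange, 23 mm at the tip. Origin: centre of the tip (lowest point), z up. Fully seated, the origin is 77 mm above a housing's origin, or 12 mm above the rack's. Fits any neck or rack hole.
- rack: Blue plug rack, block 80 (x) x 210 (y) x 40 mm, fixed; three 39 mm holes in a row along its y. Origin: centre of the underside.
- rack_hole0 (a point): Centre of the mouth of a rack hole, 40 mm above the bench.
- rack_hole1 (a point): Centre of the mouth of a rack hole, 40 mm above the bench.
- rack_hole2 (a point): Centre of the mouth of a rack hole, 40 mm above the bench.
- mat: Vacuum test plate with a black rubber mat, 200 (x) x 400 (y) x 12 mm, fixed; the housings stand on it. Origin: centre of the underside.
- isolator_box: Grey isolator box with yellow top plate, 110 (x) x 120 (y) x 80 mm, fixed. Origin: centre of the underside. The handle's hinge lies along its y, 90 mm above the origin.
- isolator (a joint): Isolator handle angle, rad: 0 = off (handle leaning 0.6 rad towards the box's -x, the robot's side), 1.2 = on (leaning 0.6 rad towards +x). Over-centre: let go, it falls to the nearer end stop.
- isolator_bar (a point): Centre of the red cross bar at the end of the isolator handle: bar 24 mm thick, 60 mm long along the box's y, on a 16 mm stem, 110 mm from the hinge.
- valve_block: Vacuum valve: aluminium foot 100 x 100 x 50 mm (centred 10 mm to +x of the origin) with a blue head 50 x 60 mm up to 125 mm and a gauge on top. Fixed. Origin: on the underside. The lever's hinge lies along its y at x = 20 mm, z = 100 mm.
- vac_lever (a joint): Sprung vacuum lever angle, rad: 0 = at rest (rising 0.65 rad above level towards the block's -x), 0.8 = pushed fully down to its stop (0.15 rad below level). The spring lifts it back; about 9 N at the bar at the stop.
- lever_bar (a point): Centre of the black cross bar at the end of the vacuum lever: bar 26 mm thick, 60 mm long along the block's y, 120 mm from the hinge.
- grease_tin: Bystander, leave alone: green lidded grease tin, 68 mm across, 55 mm tall; origin centre of underside.
- battery: Bystander, leave alone: red and black power-tool battery, 75 x 110 x 48 mm; origin centre of underside.
- screwdriver: Bystander, leave alone: screwdriver lying along its x, 200 mm.
- bearing: Bystander, leave alone: steel bearing, 60 mm across, 20 mm tall; origin centre of underside.
There are look-alikes about, which are no part of the job. Leave any orange or purple look-alike of the plug3 alone.

How it is judged:
By the outcome, as a careful person would: the job done as asked, in the order asked, and still so for the second after the job is handed in, with the robot touching nothing.
Of housing1, housing2, housing3 only 2 to 3 are there at a start; the rules pass over those that are not, and their reading is None.
At some moment in a run one of housing1, housing2, housing3 may be knocked a few centimetres aside while the robot is not near it.
It also fails if it takes over 210 s, if anything falls off the work surface, if the arm or the gripper's body presses on something with over 40 N, if the wrist force passes 120 N, or if a joint passes its speed limit or range.

## Robot

A 6-joint arm with a two-finger parallel gripper is mounted at the origin on the work surface. World frame = base frame: x ahead of the robot, y to its left, z up, the work surface at z = 0. Lengths are in mm, angles in rad, forces in N, time in s.
With the tool pointing down it reaches from about 275 to 825 mm from the base axis. Payload 4.9 kg.
Tool frame: the origin (TCP) lies at the very end of the fingers, on their centre line; the grasp point (between the pads) lies 19 mm behind it; z points along the fingers, y is the line along which they close (so a half turn about z gives the same grasp; the last joint's range is limited). The gripper opens to 85 mm and grips with 20 to 120 N. Pads are 22 mm wide; open, the fingers measure 114 mm over their backs; the gripper's body (76 mm by 85 mm) begins 54 mm behind the grasp point. The pads swing forward as they close: fully open they stand 13 mm farther back than shut.
Start: joints at [-1.474, 0.326, -0.193, 1.052, 0, 1.437], TCP at [125.827, -535.431, 231.281] pointing down, gripper open.
Joint ranges: [-2.65, 2.65], [-0.97, 1.79], [-1.3, 1.35], [-1.93, 2.1], [-1.47, 1.37], [-3.14, 3.14]. Speed limits (rad/s): [2.57, 2.57, 3.14, 3.14, 3.14, 3.14].

## Interface

Orientations are given as [roll, pitch, yaw] about the fixed x, y, z axes, in that order (R = Rz(yaw) Ry(pitch) Rx(roll)).
In Python, from bench import bot, solve_ik, imaging gives the robot as it stands. Calls block until the motion is done:
- bot.move_ptp(position, orientation): joint-space move of the TCP to a pose.
- bot.movel(position, rot=None, max_speed=150, threshold=None): straight line of the TCP; rot=None keeps the orientation; max_speed is the mean speed in mm/s. With threshold (N) it stops when the force on the tool has changed by that much, and returns True; else False.
- bot.move_j(angles): joint-space move.
- bot.grip(opening, effort=None): opening from 0.0 (shut) to 1.0 (fully open); effort is the grip in N (None keeps the last); returns when the fingers have stopped.
- bot.dwell(seconds).
- solve_ik(position, orientation): joint angles nearest the present ones, or None.
- bot.get_state(): the state.
- imaging.capture(name): name is "side" or "top"; returns the picture (420x560x3 uint8, blue, green, red); there is no depth.
- imaging.camera_model(name): a dict with "K" (3x3 intrinsics, pixels), "k1" (the pictures are not rectified: a ray, as slopes to the right and down, at radius r is drawn at 1 + k1 r^2 times it, then the intrinsics apply), "position" and "rotation" of the camera in the world. Camera axes: x right, y up, looking along -z (the intrinsics and any distortion apply to the point x, -y, -z); pixel columns grow to the right and rows downward; lengths in mm; the calibration is good to about 2 mm. A picture is of the moment at which its call begins. camera_model takes no time and is no camera call.
A pose or a line that the arm cannot do raises bot.IKError and nothing moves.
- bot.sign_off(): hands the job in; it is judged then, once.
The state is a dict: "t": time; "qpos": joint angles; "joint_velocities": joint speeds; "effort": joint torques, N m; "tcp_pos": TCP position; "orientation": TCP orientation; "contact_force": force on the tool from outside, world axes, zero at the start; "wrist_torque": the same for the moment, N m; "opening": opening from 0.0 (shut) to 1.0 (fully open); "gripper_force": force on a finger pad.
Only numpy, scipy, OpenCV 4.12 (cv2) and the standard library are available. Lean on these libraries where they do the work, as an engineer would, in place of code of your own. Each camera call takes 0.05 s, during which the arm holds its last target. There are 200 camera calls.

## Working session

There is one attempt and no reset: what is moved stays moved. The work goes in short steps, each a Python script; the robot and the scene stay as the last script left them, time stands still between calls to the robot, and variables do not carry over. Pictures are saved under pics/ and viewed, at most 14 in all, crops included, and the job is handed in when it is done.

```bash
mkdir -p pics; ls
python3 - <<'E'
from bench import bot, imaging
import cv2
for n in("top","side"):
    cv2.imwrite(f"pics/{n}0.png",imaging.capture(n)); print(imaging.camera_model(n))
print(bot.get_state())
E
```

```text
pics
{'K': array([[499.49054288,   0.        , 284.77185024],
       [  0.        , 499.49054288, 205.91237517],
       [  0.        ,   0.        ,   1.        ]]), 'k1': 0.05950666752802989, 'position': array([ 260.77248422,   20.51105536, 1312.18458111]), 'rotation': array([ 0.19410987, -0.03236407, -1.54209276])}
{'K': array([[533.24808174,   0.        , 277.52273866],
       [  0.        , 533.24808174, 205.81104082],
       [  0.        ,   0.        ,   1.        ]]), 'k1': -0.19531784578318714, 'position': array([-325.52758975, 1003.06916822, 1029.12150541]), 'rotation': array([ 0.97286279,  0.01024836, -2.46428232])}
{'t': 0.1, 'qpos': array([-1.47421658e+00,  3.26876023e-01, -1.93483391e-01,  1.05200515e+00,
        1.02116737e-05,  1.43659472e+00]), 'joint_velocities': array([ 0.00141604, -0.00175204,  0.002502  , -0.00166755,  0.0009595 ,
       -0.00120367]), 'effort': array([ 7.38166436e-04, -4.44239151e+01,  2.63037837e+01,  7.95476139e-03,
       -5.17518981e-05, -6.25105685e-06]), 'tcp_pos': array([ 125.76849444, -534.89020813,  230.57691966]), 'orientation': array([-3.14003988e+00, -2.19949205e-04,  2.30781178e-01]), 'contact_force': array([0.1983674 , 0.07337969, 0.90723344]), 'wrist_torque': array([-0.01943142, -0.0092707 , -0.01070101]), 'gripper_force': 0.0, 'opening': 0.9992056959127662}
```

View pics/top0.png

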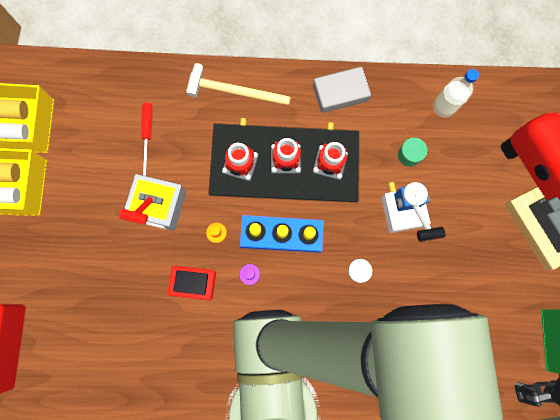

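View pics/side0.png

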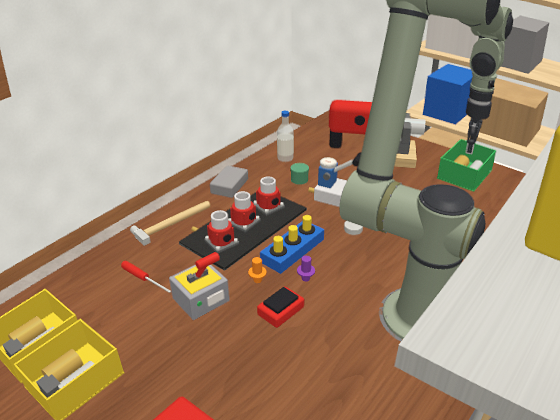

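The top view shows the three black/yellow plugs in the blue rack at (255,230), (283,233) and (310,234). The housings are at (239,157), (286,152) and (332,157). The isolator bar is near (133,215) and the lever bar near (431,234).
Could be taken for a plug: orange look-alike (216,232) and purple look-alike (250,274). I choose the three yellow-stemmed ones in the blue rack. The battery (192,283), drill, and screwdriver are red but they are not housings.

```bash
cat > h.py <<'E'
import numpy as np, cv2
from scipy.spatial.transform import Rotation as R
from bench import bot, imaging, solve_ik
CM={n:imaging.camera_model(n) for n in("top","side")}
def ray(n,px):
    m=CM[n];K=m["K"];k=np.array([[m["k1"],0,0,0]])
    u,v=cv2.undistortPoints(np.array([[px]],float),K,np.array([m["k1"],0,0,0]))[0,0]
    d=R.from_euler("xyz",m["rotation"]).apply([u,-v,-1]); return m["position"],d
def plane(n,px,z):
    o,d=ray(n,px); return o+d*(z-o[2])/d[2]
def proj(n,p):
    m=CM[n];c=R.from_euler("xyz",m["rotation"]).inv().apply(np.array(p)-m["position"])
    q=np.array([c[0],-c[1],-c[2]]); return cv2.projectPoints(q[None],np.zeros(3),np.zeros(3),m["K"],np.array([m["k1"],0,0,0]))[0][0,0]
def tri(a,b):
    (o,d),(p,e)=ray("top",a),ray("side",b)
    d/=np.linalg.norm(d);e/=np.linalg.norm(e)
    s=np.linalg.lstsq(np.c_[d,-e],p-o,rcond=None)[0]
    A,B=o+s[0]*d,p+s[1]*e
    return (A+B)/2,np.linalg.norm(A-B)
def blobs(img,lo,hi,amin=20,box=None):
    m=cv2.inRange(cv2.cvtColor(img,cv2.COLOR_BGR2HSV),np.array(lo),np.array(hi))
    if box:
        k=np.zeros_like(m);x0,y0,x1,y1=box;k[y0:y1,x0:x1]=255;m&=k
    out=[]
    for c in cv2.findContours(m,cv2.RETR_EXTERNAL,cv2.CHAIN_APPROX_NONE)[0]:
        M=cv2.moments(c)
        if M["m00"]>amin: out.append((M["m10"]/M["m00"],M["m01"]/M["m00"],M["m00"]))
    return sorted(out)
YEL=((22,120,100),(35,255,255)); SIL=((0,0,110),(180,70,255)); RED=((0,150,80),(10,255,255))
E
python3 - <<'E'
from h import *
t,s=cv2.imread("pics/top0.png"),cv2.imread("pics/side0.png")
np.set_printoptions(precision=1,suppress=True)
f=lambda l:[tuple(np.round(x,1)) for x in l]
print("yel",f(blobs(t,*YEL,box=(235,210,330,255))),f(blobs(s,*YEL,box=(262,205,330,265))))
print("sil",f(blobs(t,*SIL,30,(205,125,362,203))),f(blobs(s,*SIL,30,(180,165,310,265))))
print("isoplate",f(blobs(t,*YEL,box=(115,170,195,235))))
print("red",f(blobs(t,*RED,box=(110,190,165,235))),f(blobs(s,*RED,box=(170,245,230,320))))
print("orange",f(blobs(t,(10,150,100),(21,255,255),box=(195,215,235,250))))
for im,b,n in((t,(115,120,260,290),"a"),(t,(200,120,365,290),"b"),(s,(160,150,345,330),"c"),(t,(370,170,460,250),"d"),(s,(300,130,400,220),"e")):
    x0,y0,x1,y1=b; k=min(380/(x1-x0),290/(y1-y0)); globals()[n]=cv2.copyMakeBorder(cv2.resize(im[y0:y1,x0:x1],None,fx=k,fy=k,interpolation=cv2.INTER_CUBIC),0,300-int(k*(y1-y0)+.5),0,400-int(k*(x1-x0)+.5),cv2.BORDER_CONSTANT); print(n,k)
cv2.imwrite("pics/c1.png",np.vstack([np.hstack([b_:=globals()["b"],c]),np.hstack([d,e])]))
E
```

```text
yel [(np.float64(254.7), np.float64(229.3), np.float64(118.0)), (np.float64(282.2), np.float64(231.1), np.float64(116.0)), (np.float64(309.1), np.float64(232.7), np.float64(121.0))] [(np.float64(277.8), np.float64(244.0), np.float64(125.0)), (np.float64(292.6), np.float64(233.1), np.float64(115.0)), (np.float64(306.5), np.float64(222.8), np.float64(113.0))]
sil [(np.float64(237.9), np.float64(153.3), np.float64(346.5)), (np.float64(243.0), np.float64(169.7), np.float64(123.0)), (np.float64(282.9), np.float64(165.9), np.float64(127.0)), (np.float64(286.8), np.float64(148.6), np.float64(350.5)), (np.float64(325.7), np.float64(169.0), np.float64(121.0)), (np.float64(334.0), np.float64(152.6), np.float64(351.5))] [(np.float64(217.4), np.float64(179.1), np.float64(1076.5)), (np.float64(220.6), np.float64(243.5), np.float64(76.5)), (np.float64(223.7), np.float64(219.7), np.float64(311.0)), (np.float64(242.0), np.float64(199.4), np.float64(225.0)), (np.float64(267.7), np.float64(184.2), np.float64(207.0)), (np.float64(268.2), np.float64(207.0), np.float64(54.5))]
isoplate [(np.float64(153.1), np.float64(198.3), np.float64(900.0))]
red [(np.float64(135.6), np.float64(213.4), np.float64(357.5))] [(np.float64(205.9), np.float64(261.8), np.float64(251.0))]
orange [(np.float64(214.5), np.float64(232.0), np.float64(1326.0))]
a 1.7058823529411764
b 1.7058823529411764
c 1.6111111111111112
d 3.625
e 3.2222222222222223Traceback (most recent call last):
  File "<stdin>", line 12, in <module>
    return _nx.concatenate(arrs, 0, dtype=dtype, casting=casting)
           ~~~~~~~~~~~~~~~^^^^^^^^^^^^^^^^^^^^^^^^^^^^^^^^^^^^^^^
ValueError: all the input arrays must have same number of dimensions, but the array at index 0 has 1 dimension(s) and the array at index 1 has 3 dimension(s)
```

Run:
```python
from h import *
t,s=cv2.imread("pics/top0.png"),cv2.imread("pics/side0.png")
np.set_printoptions(precision=1,suppress=True)
for a,b in (((254.7,229.3),(277.8,244)),((282.2,231.1),(292.6,233.1)),((309.1,232.7),(306.5,222.8))):
    print("plug",tri(a,b),plane("top",a,67),plane("side",b,67))
for a,b in (((237.9,153.3),(221,217)),((286.8,148.6),(242,199.4)),((334,152.6),(267.7,184.2))):
    print("neck",tri(a,b),plane("top",a,99.5),plane("side",b,99.5))
T=[]
for im,(x0,y0,x1,y1) in((t,(200,120,365,290)),(s,(160,150,345,330)),(t,(370,170,460,250)),(s,(300,130,400,220)),(t,(115,170,195,235)),(s,(160,240,240,320))):
    T.append(cv2.resize(im[y0:y1,x0:x1],(266,int(266*(y1-y0)/(x1-x0))),interpolation=cv2.INTER_CUBIC))
    T[-1]=cv2.copyMakeBorder(T[-1],0,290-T[-1].shape[0],0,0,cv2.BORDER_CONSTANT)
cv2.imwrite("pics/c1.png",np.vstack([np.hstack(T[0::2]),np.hstack(T[1::2])]))
```

```text
plug (array([444.1,  61. ,  66.5]), np.float64(0.5080435184569324)) [444.2  61.1  67. ] [443.4  61.4  67. ]
plug (array([442.3,  -8.1,  65.7]), np.float64(0.38316964131751324)) [442.   -8.1  67. ] [441.4  -6.6  67. ]
plug (array([440.6, -76. ,  65.5]), np.float64(0.5065597151946283)) [440.2 -76.   67. ] [439.6 -74.1  67. ]
neck (array([625.9, 107.9, 110. ]), np.float64(4.617216631310016)) [631.1 110.   99.5] [634.2  97.   99.5]
neck (array([647.9, -12.9, 100.1]), np.float64(0.38394126227074604)) [648.3 -12.8  99.5] [648.4 -13.6  99.5]
neck (array([ 642. , -132.7,   99.9]), np.float64(0.49090546826126286)) [ 642.3 -132.7   99.5] [ 642.1 -133.3   99.5]
```

View pics/c1.png

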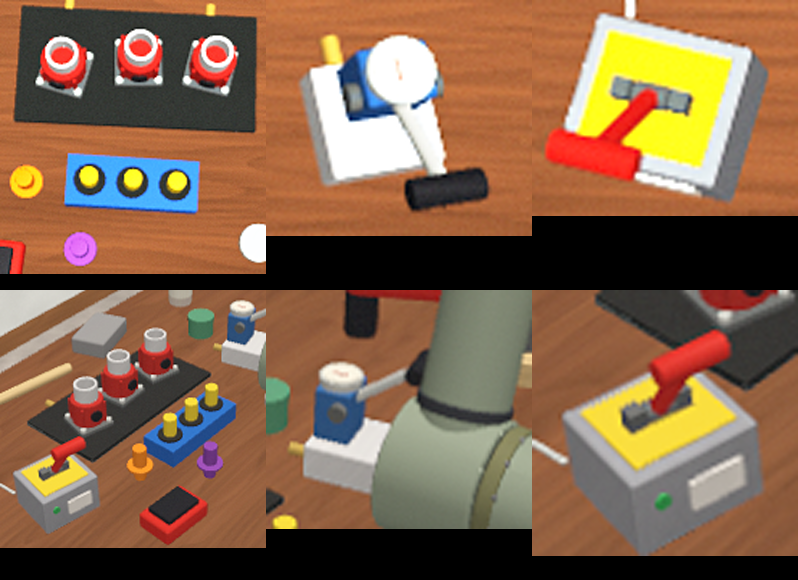

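The crop confirms the choice: three black plugs with yellow stems in the blue rack, with orange and purple decoys outside it. All three housings have open necks. Next I locate both handles from the pixels, write the helpers and make the first transfer.

```bash
cat >> h.py <<'E'
np.set_printoptions(precision=1,suppress=True)
HOLES=np.array([[444.1,61.],[442.3,-8.1],[440.6,-76.]]); YAW=np.pi/2-0.0255
def down(yaw=YAW): return [np.pi,0,yaw]
def necks(name="top"):
    "open necks: silver silhouettes, mid height 99.5"
    b=blobs(imaging.capture(name),*SIL,200,(195,105,375,215))
    return np.array([plane(name,x[:2],99.5)[:2] for x in b if x[2]<430])
def stems(z,box,name="top"):
    "yellow stems, mid height z"
    return np.array([plane(name,x[:2],z)[:2] for x in blobs(imaging.capture(name),*YEL,60,box) if x[2]<200])
MATBOX=(195,80,375,205); RACKBOX=(235,210,330,255)
def nearest(P,q,tol=90):
    if len(P)==0: return None
    d=np.linalg.norm(P-q,axis=1); return P[d.argmin()] if d.min()<tol else None
def st(): s=bot.get_state(); return round(s["t"],1),s["tcp_pos"],round(s["opening"],3),s["gripper_force"],s["contact_force"]
def pick(xy,z,zt=235,speed=200):
    bot.grip(.72); bot.move_ptp([*xy,zt],down()); bot.movel([*xy,z+12],max_speed=speed)
    bot.movel([*xy,z],max_speed=60,threshold=15); bot.grip(0,40)
    print("grip",st()); bot.movel([*xy,zt],max_speed=speed)
def place(xy,z,zt=235,speed=200):
    bot.movel([*xy,zt],max_speed=speed); bot.movel([*xy,z+30],max_speed=speed)
    hit=bot.movel([*xy,z-2],max_speed=40,threshold=12); print("down",hit,st())
    bot.grip(.72); bot.movel([*xy,zt],max_speed=speed)
E
python3 - <<'E'
from h import *
from bench import solve_ik
for y in(YAW,YAW-np.pi): print([solve_ik([*p,z],down(y)) for p,z in ((HOLES[0],53),((631,110),130),((642,-133),130))])
iso=tri((133.6,216.6),(207.5,260.5)); print("iso bar",iso,plane("top",(133.6,216.6),180.8))
f=lambda x,y,x0,y0,k,ox:((x-ox)/k+x0,y/k+y0)
a=[plane("top",f(x,y,115,170,3.325,532),180.8) for x,y in((549,146),(638,164))];print("iso bar ends",a)
b=[plane("top",f(x,y,370,170,2.956,266),172.6) for x,y in((406,194),(488,182))];print("lev ends",b,np.mean(b,0))
# iso plate corners z=80
print("plate",[plane("top",f(x,y,115,170,3.325,532),80) for x,y in((611,27),(733,60),(703,168),(566,130))])
print(necks())
E
```

```text
[array([-0. ,  0.4, -0.7,  0.5,  0. ,  1.6]), array([ 0.1,  0.6, -0.1,  0.9,  0. ,  1.7]), array([-0.3,  0.6, -0. ,  0.9,  0. ,  1.3])]
[array([-0. ,  0.4, -0.7,  0.5,  0. , -1.6]), array([ 0.1,  0.6, -0.1,  0.9,  0. , -1.5]), array([-0.3,  0.6, -0. ,  0.9,  0. , -1.9])]
iso bar (array([447.5, 331.9, 181.1]), np.float64(0.020904020826326666)) [447.6 332.  180.8]
iso bar ends [array([452.7, 362.4, 180.8]), array([442.3, 301.9, 180.8])]
lev ends [array([ 426.7, -318.1,  172.6]), array([ 438.4, -382.5,  172.6])] [ 432.6 -350.3  172.6]
plate [array([562.3, 355.4,  80. ]), array([540.2, 263. ,  80. ]), array([457.1, 279.2,  80. ]), array([482.3, 381.6,  80. ])]
[[ 631.2  109.8]
 [ 648.2  -12.8]
 [ 642.3 -132.4]]
```

Run:
```python
from h import *
s=bot.get_state()["tcp_pos"]; bot.movel([s[0],s[1],320],max_speed=150)
bot.move_ptp([*HOLES[0],300],down())
pick(HOLES[0],53)
im=imaging.capture("top"); cv2.imwrite("pics/t1.png",im)
n=necks(); print(n,st())
if (p:=nearest(n,[631,110])) is not None: place(p,130); print(st())
```

```text
grip (5.8, array([444.4,  61. ,  53.3]), 0.319, 39.29528832435608, array([-0.8,  0.1,  3.7]))
[[ 642.3 -132.4]] (6.9, array([443.2,  61. , 233.7]), 0.315, 39.34800446033478, array([ 0.4, -0.2, -0.8]))
```

Run:
```python
from h import *
s=imaging.capture("side"); cv2.imwrite("pics/s1.png",s)
for v in(110,130,150,170): print(v,np.array(blobs(s,(0,0,v),(180,60,255),100,(180,165,310,265))))
cv2.imwrite("pics/s1c.png",cv2.resize(s[130:330,130:400],None,fx=2.9,fy=2.9))
```

```text
110 [[ 217.6  179.2 1053. ]
 [ 219.4  219.1  257. ]
 [ 241.9  199.5  220. ]]
130 [[216.2 177.3 866.5]
 [219.4 219.1 256. ]
 [241.9 199.5 218. ]]
150 [[215.8 177.1 839. ]
 [219.4 219.1 250.5]
 [242.1 199.5 213. ]]
170 [[215.  177.  745. ]
 [218.9 215.2 124.5]
 [241.9 195.7 105.5]]
```

View pics/s1c.png

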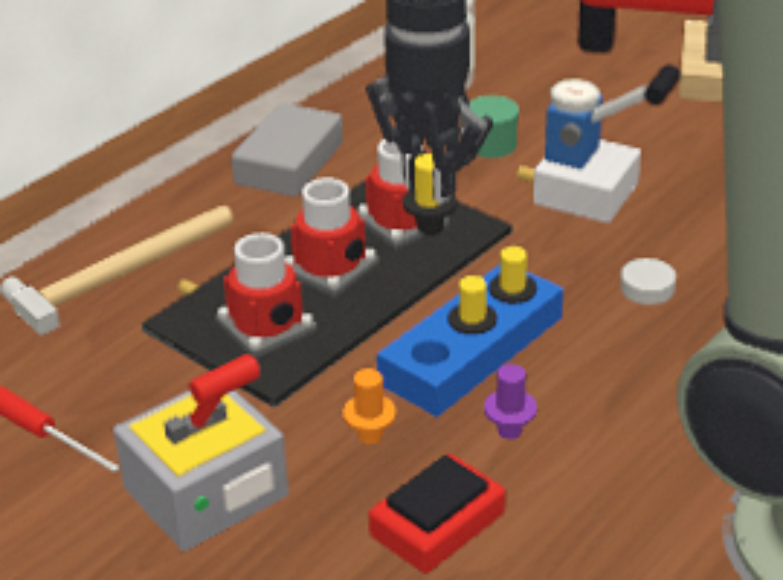

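The crop shows the plug held upright in the gripper, housings 1 and 2 where they were, and the lever bar now visible at side pixel (359,160). Only the third neck is partly hidden behind the gripper.

```bash
cat >> h.py <<'E'
def sidenecks():
    b=blobs(imaging.capture("side"),(0,0,130),(180,60,255),180,(150,165,330,275))
    return np.array([plane("side",x[:2],99.5)[:2] for x in b if x[2]<290])
E
python3 - <<'E'
from h import *
print("lever",tri((430.9,233.6),(358.6,159.7)))
n=sidenecks(); print(n)
p=nearest(n,[631,110],15)
if p is not None:
    print(p); place((p+[631.2,109.8])/2,130)
    print(stems(144,MATBOX),necks(),sidenecks())
    bot.move_ptp([*HOLES[1],235],down()); print(stems(144,MATBOX),necks(),sidenecks(),st())
E
```

```text
lever (array([ 432.7, -351.4,  168. ]), np.float64(1.2733986368398362))
[[ 630.6  107.8]
 [ 647.9  -13. ]
 [ 467.9 -193.8]]
[630.6 107.8]
down True (9.4, array([630.4, 108.8, 130.3]), 0.319, 39.58169102668762, array([-1.2, -0.1,  4.5]))
[] [[ 648.2  -12.7]
 [ 642.2 -132.5]] [[ 648.1  -13.1]
 [ 641.8 -132.9]
 [ 467.9 -193.8]]
[[629.6 108.7]] [] [[ 647.9  -13. ]
 [ 641.8 -133. ]
 [ 467.9 -193.8]] (11.7, array([443.7,  -7.8, 235. ]), 0.72, 0.0, array([ 0. , -0.6,  0.4]))
```

Run:
```python
from h import *
for h,q in ((1,[648.1,-12.9]),(2,[642.1,-132.7])):
    pick(HOLES[h],53)
    c=[nearest(n,q) for n in (sidenecks(),necks())]; print("neck",c)
    c=[x for x in c if x is not None and x[0]>560]
    if not c: print("LOST"); break
    place(np.mean(c,0) if len(c)==1 or np.linalg.norm(c[0]-c[1])<6 else c[0],130)
bot.move_ptp([400,120,330],down())
for n in("top","side"): cv2.imwrite(f"pics/{n}2.png",imaging.capture(n))
print(stems(144,MATBOX),st())
t,s=cv2.imread("pics/top2.png"),cv2.imread("pics/side2.png")
cv2.imwrite("pics/c2.png",np.hstack([cv2.resize(t[90:300,190:460],(400,311)),cv2.resize(s[130:330,130:400],(400,311))]))
```

```text
grip (13.9, array([442.6,  -8.1,  53.4]), 0.319, 39.2653226852417, array([-1.1, -0.6,  5.4]))
neck [array([648.2, -13.1]), None]
down True (17.4, array([647.8, -13. , 130.4]), 0.316, 39.60672676563263, array([0.2, 0.4, 5.2]))
grip (21.4, array([440.8, -76.1,  53.4]), 0.315, 39.27488565444946, array([-0.8, -0.4,  4.2]))
neck [array([ 641.8, -132.8]), None]
down True (25.0, array([ 641.4, -132.7,  130.4]), 0.319, 39.6211713552475, array([-0.1, -0.3,  4.7]))
[[ 629.7  108.6]
 [ 647.1  -12.4]
 [ 640.5 -132.4]] (27.6, array([400.8, 119.5, 329.5]), 0.721, 0.0, array([ 0.1,  0. , -0.6]))
```

View pics/c2.png

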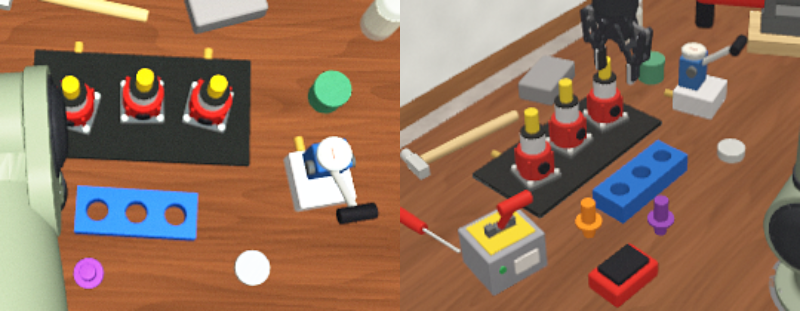

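The picture shows all three housings plugged upright, the rack empty, and the bar and lever clear. Next is the isolator, with the fingers straddling the bar and following its arc.

```bash
cat >> h.py <<'E'
IA=-0.17; IX=np.array([np.cos(IA),np.sin(IA)]); IH=np.array([447.5,331.9])+110*np.sin(.6)*IX
def iso(sgn):
    "swing isolator bar: sgn=+1 on, -1 off; fingers straddle the bar"
    o=down(np.pi/2+IA); P=lambda a:[*(IH+110*np.sin(a)*IX),90+110*np.cos(a)-18]
    a=-.6*sgn; p=P(a); bot.grip(.72)
    bot.move_ptp([p[0],p[1],270],o); bot.movel([p[0],p[1],210],max_speed=150)
    if bot.movel(p,max_speed=60,threshold=10): print("BLOCKED",st())
    for a in np.array([-.3,0,.3,.6])*sgn: bot.movel(P(a),max_speed=80); print("f",bot.get_state()["contact_force"])
    p=P(a); bot.movel([p[0],p[1],280],max_speed=150)
E
python3 - <<'E'
from h import *
iso(1)
bot.move_ptp([330,-200,330],down())
s=imaging.capture("side");t=imaging.capture("top")
cv2.imwrite("pics/c3.png",np.hstack([cv2.resize(t[90:300,100:370],(400,311)),cv2.resize(s[130:330,130:400],(400,311))])); print(stems(144,MATBOX),st())
E
```

```text
f [-0.6  0.8  0.5]
f [-0.2 -0.  -0.3]
f [ 8.1 -3.4 -2.4]
f [-0.9  0.5 -0.1]
[[ 629.2  108.6]
 [ 614.1  -35. ]
 [ 640.6 -132.5]] (35.5, array([ 330.4, -199.7,  329.9]), 0.717, 0.0, array([-0.3,  0.5, -0. ]))
```

View pics/c3.png

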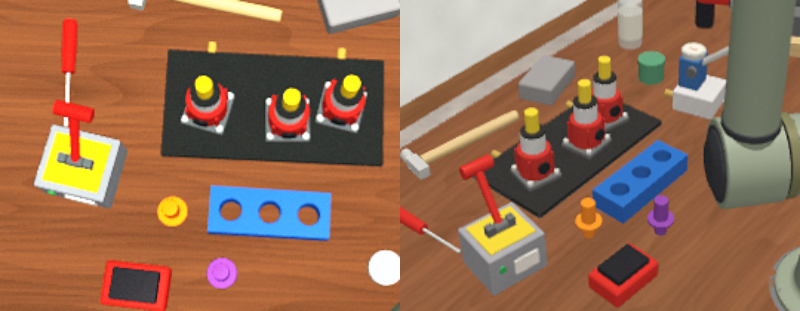

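The isolator is now on, leaning away. The middle housing was knocked to about (614,-35) but is still plugged and on the mat. Next is the vacuum lever.

Run:
```python
from h import *
LA=.18; LX=np.array([np.cos(LA),np.sin(LA)]); LH=np.array([432.6,-350.9])+120*np.cos(.65)*LX
o=down(np.pi/2+LA); P=lambda b:[*(LH-120*np.cos(b)*LX),100+120*np.sin(b)+13]
bot.grip(0); p=P(.65); bot.move_ptp([p[0],p[1],270],o); bot.movel([p[0],p[1],p[2]+12],max_speed=150)
for b in (.5,.3,.1,-.05,-.12): bot.movel(P(b),max_speed=60); print("b",b,*st()[1::3])
p=P(-.15); hit=bot.movel([p[0],p[1],p[2]-8],max_speed=15,threshold=14); print(hit,st()); bot.dwell(1.2); print(st())
cv2.imwrite("pics/top4.png",t:=imaging.capture("top")); s=imaging.capture("side")
for b in (-.1,.1,.3,.5,.65): bot.movel(P(b),max_speed=70)
p=P(.65); bot.movel([p[0],p[1],270],max_speed=120); bot.move_ptp([400,-250,330],o)
s2=imaging.capture("side");t2=imaging.capture("top"); print(stems(144,MATBOX),st())
c=lambda im,x,y:cv2.resize(im[y:y+100,x:x+130],(400,300))
cv2.imwrite("pics/c4.png",np.vstack([np.hstack([c(t,370,160),c(s,300,120)]),np.hstack([c(t2,370,160),c(s2,190,130)])]))
```

```text
b 0.5 [ 421.3 -353.7  170.7] [-4.5 -1.3  5.9]
b 0.3 [ 412.2 -355.8  148.7] [-4.8 -1.   6.9]
b 0.1 [ 407.7 -356.9  125.3] [-4.2 -2.2  5.9]
b -0.05 [ 407.3 -357.1  107.4] [-4.3 -2.5  7.2]
b -0.12 [ 408.4 -357.    99.1] [-4.2 -3.3  7. ]
True (40.5, array([ 408.5, -357.1,   94.7]), -0.005, 5.93046560883522, array([-2.4,  2.8, 12.2]))
(41.7, array([ 408.5, -357.1,   94.7]), 0.006, 5.71368545293808, array([-2.8,  2. , 11.7]))
[[ 629.4  108.7]
 [ 614.1  -35.1]
 [ 640.4 -132.4]] (45.5, array([ 399.9, -250.5,  328.9]), -0.001, 0.0, array([ 0.4, -0.5, -1.3]))
```

View pics/c4.png

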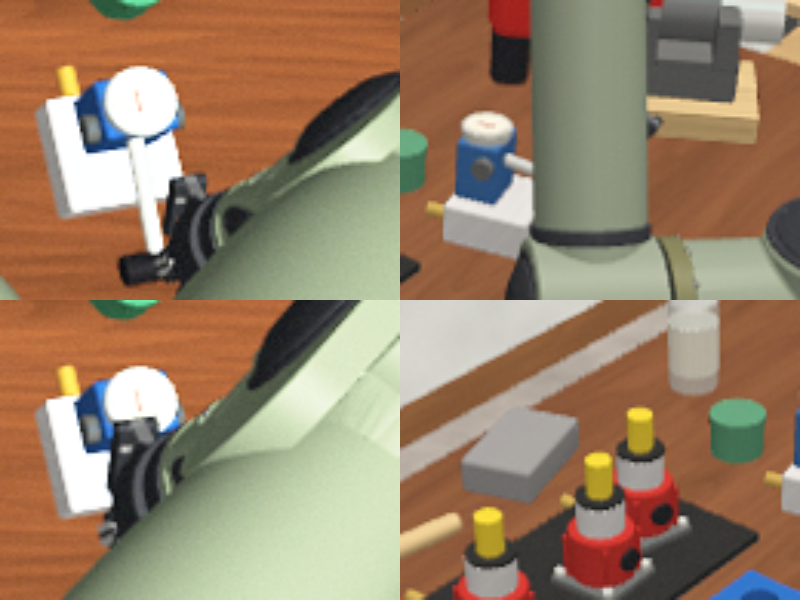

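The pictures show the lever held at its stop at z≈94.7, where the force rose sharply, and all the plugs still seated. Next is switching the isolator off.

Run:
```python
from h import *
bot.grip(.72); bot.move_ptp([400,100,340],down()); iso(-1)
bot.move_ptp([330,250,340],down())
s=imaging.capture("side");t=imaging.capture("top")
cv2.imwrite("pics/c5.png",np.hstack([cv2.resize(t[90:300,190:460],(400,311)),cv2.resize(s[130:330,130:400],(400,311))])); print(stems(144,MATBOX),st())
b=blobs(s,*YEL,60,(190,150,330,260)); print(b,[plane("side",x[:2],144)[:2] for x in b])
```

```text
f [ 0.6 -0.5  1. ]
f [ 0.3 -0.  -0. ]
f [-1.1  0.4  0.2]
f [ 0.5 -0.2 -0.4]
[[ 629.2  108.7]
 [ 614.1  -35. ]
 [ 640.2 -132.4]] (54.2, array([330.7, 250.3, 339.1]), 0.717, 0.0, array([-0.4,  0. , -0.5]))
[(218.39089692101737, 207.22757697456493, 124.5)] [array([628.9, 109.1])]
```

View pics/c5.png

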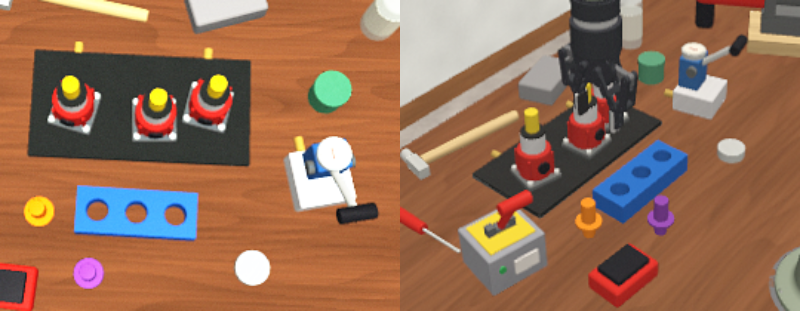

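The picture shows the isolator off, the lever back up and all three housings still plugged. Next I return the plugs.

Run:
```python
from h import *
for h,q in ((0,[630,108.7]),(1,[615,-35]),(2,[641,-132.5])):
    bot.move_ptp([330,250,340],down())
    P=stems(144,MATBOX); p=nearest(P,q,45); print(P,st()[0])
    if p is None: print("LOST"); break
    p=p+[.7,-.1]
    bot.move_ptp([*p,240],down()); bot.movel([*p,150],max_speed=150); 
    print(bot.movel([*p,130],max_speed=60,threshold=15)); bot.grip(0,40); print("grip",st())
    bot.movel([*p,175],max_speed=60); print("up",st()); bot.movel([*p,240],max_speed=200)
    place(HOLES[h],53,240)
bot.move_ptp([330,250,340],down())
s=imaging.capture("side");t=imaging.capture("top")
cv2.imwrite("pics/c6.png",np.hstack([cv2.resize(t[90:300,190:460],(400,311)),cv2.resize(s[130:330,130:400],(400,311))]))
print(stems(67,RACKBOX),necks(),st())
```

```text
[[ 629.2  108.6]
 [ 614.   -35. ]
 [ 640.2 -132.5]] 54.5
False
grip (57.5, array([630.3, 108.5, 130.5]), 0.312, 39.33303415775299, array([-0.1, -0.2,  2.4]))
up (58.4, array([629.6, 108.5, 174.7]), 0.317, 39.33127820491791, array([-0.6, -0.5, -0.8]))
down True (61.6, array([443.6,  61. ,  53.4]), 0.315, 39.88979637622833, array([-0.8,  0.3,  6.5]))
[[ 614.1  -34.9]
 [ 640.4 -132.5]] 64.1
False
grip (67.3, array([615.2, -35.1, 130.5]), 0.318, 39.33288037776947, array([ 0.4, -0.4,  1.1]))
up (68.2, array([614.5, -35. , 174.7]), 0.315, 39.331204891204834, array([ 0.9, -0.1, -1.3]))
down True (71.3, array([441.8,  -8. ,  53.4]), 0.316, 39.88442301750183, array([-0.7,  0.5,  6.3]))
[[ 640.2 -132.5]] 74.0
False
grip (77.5, array([ 641.3, -132.7,  130.5]), 0.317, 39.333622455596924, array([0.6, 0.7, 1.8]))
up (78.4, array([ 640.7, -132.5,  174.6]), 0.31, 39.33137655258179, array([-0.3,  0.6, -1.4]))
down True (81.7, array([440.1, -75.8,  53.4]), 0.318, 39.89809334278107, array([-1.6, -0.7,  6.8]))
[[442.3  61. ]
 [441.1  -8.3]
 [438.6 -75.6]] [[ 631.2  109.7]
 [ 615.1  -35.3]
 [ 642.2 -132.5]] (84.7, array([330.5, 249.3, 339.6]), 0.717, 0.0, array([-0.5, -0.7, -0.7]))
```

View pics/c6.png

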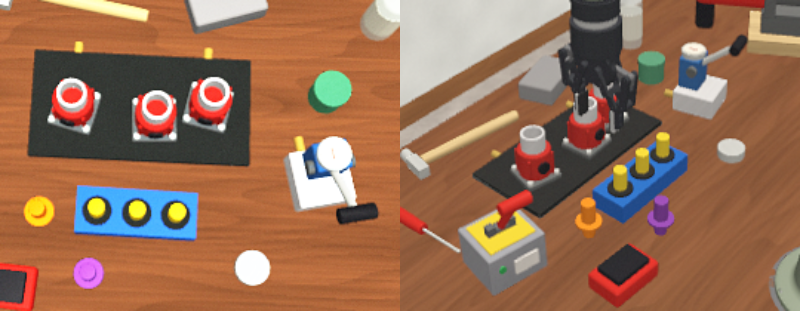

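The final picture shows all three plugs seated in the rack, the housings open and standing on the mat, the isolator off and the lever up.

```bash
python3 -c "
from bench import bot
print(bot.sign_off())"
```

```text
the job is handed in; nothing more can be done
None
```

The leak test is done and handed in at about 85 s: the isolator and lever were cycled with all three housings plugged, and all three plugs are back fully down in the rack. During the run the middle housing was knocked aside; it stayed plugged, and all three stand on the mat.

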